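# Dry-fit the back braces of a mandolin

### The job

Dry-fit the four loose spruce braces on the mandolin back before gluing: lay one on each of the pencilled places across the plate, in order of length from the shortest at the narrow neck end to the longest towards the round tail. Each must stand flat on its foot, sloped ends up, centred on the plate's centre line and lying along its pencil lines, and all four must be there, let go and still, at the end.

Things in the scene. Friction and masses are not known exactly. Their poses are not given: they have to be found in the camera images.
- back_plate: Mandolin back, inside up: teardrop of dark mahogany 345 x 245 mm on a plywood board, both fixed, turned any way. Flat upper face 18 mm above the bench. Origin: on the bench, on the plate's centre line, midway between marks 1 and 4. x: along that line from the narrow neck end (138 mm away at -x) to the round tail end (207 mm at +x). Tools nearby stand at most 130 mm high, gear at the bench edges 250 mm.
- mark1: Place for a brace, 1st of four from the neck end: two white pencil lines 16 mm apart, 112 mm long, square across the plate, with a cross tick midway. Origin: at the tick, on the plate's upper face (18 mm above the bench). x: along the lines, across the plate; z up. Places lie 58 to 70 mm apart, so open the fingers only part-way beside a brace already laid.
- mark2: Place for a brace, 2nd of four from the neck end: two white pencil lines 16 mm apart, 160 mm long, square across the plate, with a cross tick midway. Origin: at the tick, on the plate's upper face (18 mm above the bench). x: along the lines, across the plate; z up. Places lie 58 to 70 mm apart, so open the fingers only part-way beside a brace already laid.
- mark3: Place for a brace, 3rd of four from the neck end: two white pencil lines 16 mm apart, 204 mm long, square across the plate, with a cross tick midway. Origin: at the tick, on the plate's upper face (18 mm above the bench). x: along the lines, across the plate; z up. Places lie 58 to 70 mm apart, so open the fingers only part-way beside a brace already laid.
- mark4: Place for a brace, 4th of four from the neck end: two white pencil lines 16 mm apart, 236 mm long, square across the plate, with a cross tick midway. Origin: at the tick, on the plate's upper face (18 mm above the bench). x: along the lines, across the plate; z up. Places lie 58 to 70 mm apart, so open the fingers only part-way beside a brace already laid.
- brace1_mid (a point): The shortest of four loose pale spruce bars: 100 mm long, 12 mm wide, 18 mm tall, 10 to 35 g; the top slopes down over the last 24 mm at each end to 6 mm high. Starts on the bench, foot down. The point is the bar's centre, 9 mm above its foot. x: along the bar (either way round is the same); y: across its width; z up from the foot. Grip across the width at the middle.
- brace2_mid (a point): The second shortest of four loose pale spruce bars: 145 mm long, 12 mm wide, 18 mm tall, 10 to 35 g; the top slopes down over the last 24 mm at each end to 6 mm high. Starts on the bench, foot down. The point is the bar's centre, 9 mm above its foot. x: along the bar (either way round is the same); y: across its width; z up from the foot. Grip across the width at the middle.
- brace3_mid (a point): The second longest of four loose pale spruce bars: 190 mm long, 12 mm wide, 18 mm tall, 10 to 35 g; the top slopes down over the last 24 mm at each end to 6 mm high. Starts on the bench, foot down. The point is the bar's centre, 9 mm above its foot. x: along the bar (either way round is the same); y: across its width; z up from the foot. Grip across the width at the middle.
- brace4_mid (a point): The longest of four loose pale spruce bars: 224 mm long, 12 mm wide, 18 mm tall, 10 to 35 g; the top slopes down over the last 24 mm at each end to 6 mm high. Starts on the bench, foot down. The point is the bar's centre, 9 mm above its foot. x: along the bar (either way round is the same); y: across its width; z up from the foot. Grip across the width at the middle.
Not all that is in view belongs to the job. Leave any purple look-alike of the part that bears brace1_mid alone.

How it is judged:
By the outcome, as a careful person would: the job done as asked, in the order asked, and still so for the second after the job is handed in, with the robot touching nothing.
It also fails if it takes over 122 s, if anything falls off the work surface, if the arm or the gripper's body presses on something with over 40 N, if the wrist force passes 120 N, or if a joint passes its speed limit or range.

### The arm

A 7-joint arm with a two-finger parallel gripper is mounted at the origin on the work surface. World frame = base frame: x ahead of the robot, y to its left, z up, the work surface at z = 0. Lengths are in m, angles in degrees, forces in N, time in s.
With the tool pointing down it reaches from about 0.425 to 0.875 m from the base axis. Payload 4.7 kg.
Tool frame: the origin (TCP) lies at the very end of the fingers, on their centre line; the grasp point (between the pads) lies 19 mm behind it (env.grasp_offset is the distance from the TCP to the grasp point, in m); z points along the fingers, y is the line along which they close (so a half turn about z gives the same grasp; the last joint's range is limited). The gripper opens to 87 mm and grips with 3 to 60 N. Pads are 19 mm wide; open, the fingers measure 117 mm over their backs; the gripper's body (75 mm by 190 mm) begins 51 mm behind the grasp point.
Start: joints at [-62.504, 18.392, -4.016, 83.108, 1.295, 78.541, -3.26], TCP at [0.292, 0.581, 0.223] pointing down, gripper open.
Joint ranges: [-163.93, 163.93], [-17.29, 119.83], [-79.2, 71.16], [3.27, 140.29], [-89.18, 269.18], [5.43, 117.66], [-154.24, 154.24]. Speed limits (degrees/s): [147.25, 147.25, 180, 180, 180, 180, 180].

### API

Orientations are given as [roll, pitch, yaw] about the fixed x, y, z axes, in that order (R = Rz(yaw) Ry(pitch) Rx(roll)).
In Python, from cell import env gives the robot as it stands. The module is installed in compiled form; this text tells all that it offers.
- The arm moves only by the tool drive_tool, never from a script. Its argument "moves" is one flat list of numbers, 5 for each row, row after row: the shift along the tool's x, y, z in units of 40 mm (1.0 is 40 mm), then the turn about the tool's z in units of 10 degrees (1.0 is 10 degrees), then the finger opening in mm, from 0 to 87. A call has 1 to 5 rows; each row is the pose to reach, as a shift and turn from the pose commanded when the call began, along the tool's axes at that moment; what a row does not reach only later rows make up. A row lasts 1/8 s, in which the tool goes at most 62.5 mm and 10.7 degrees, less where a joint would pass 70% of its speed; a pose out of reach is approached as far as the arm can. A call with a gripper value outside its range is refused whole. The fingers move at their own pace and stop on an object; "squeeze" is the grip in N (left out, the last holds). Time passes only in rows, so rows that repeat a pose let the fingers close. It gives the time, the measured TCP pose, the force, the opening and the grip force at its end, in the units of the state.
- env.get_obs(): the state, without advancing time (a new reading comes with each control period).
- env.read_camera(name): name is "scene" or "top" or "wrist"; returns (picture, depth): 480x640x3 uint8, red, green, blue; 480x640 float32, m along the optical axis (not along the pixel's ray), 0 where there is no reading.
- env.camera_model(name): a dict with "K" (3x3 intrinsics, pixels), "rvec" (rotation vector, rad) and "tvec" (3), from world to camera coordinates, as OpenCV has them; the wrist camera has in their place "tool_from_camera" (4x4, takes a point from camera to tool coordinates, whose origin is the TCP and whose axes are the flange's). Camera axes: x right, y down, z forward; pixel columns grow to the right and rows downward; lengths in m; the calibration is good to about 2 mm. The wrist camera is an equidistant fisheye: a pixel r from the principal point sees the ray r / f radians off the axis. A picture is of the moment at which its call begins: read the wrist's pose just before it. camera_model takes no time and is no camera call.
- env.sign_off(): hands the job in; it is judged then, once.
The state is a dict: "time_s": time; "qpos": joint angles; "joint_velocities": joint speeds; "effort": joint torques, N m; "tool_pos": TCP position; "tool_rot": TCP orientation; "force": force on the tool from outside, world axes, zero at the start; "wrist_torque": the same for the moment, N m; "grip_width": finger opening in m; "grasp_force": force on a finger pad.
Only numpy, scipy, OpenCV 4.12 (cv2) and the standard library are available. Lean on these libraries where they do the work, as an engineer would, in place of code of your own. Each camera call takes 0.05 s, during which the arm holds its last target. There are 200 camera calls.

## Working session

There is one attempt and no reset: what is moved stays moved. The work goes in short steps, Python scripts to look and compute and a tool call to move; the robot and the scene stay as the last step left them, time stands still between calls to the robot, and variables do not carry over. Pictures are saved under pics/ and viewed, at most 14 in all, crops included, and the job is handed in when it is done.

Besides the shell and the picture viewer there is one more tool, called after ">>>" as a command line: name --argument value ..., lists and objects as JSON in quotes. drive_tool: Moves the arm, as the interface text tells. Its arguments: {"type":"object","properties":{"moves":{"type":"array","items":{"type":"number"}},"squeeze":{"type":"number"}},"required":["moves"]}

```bash
mkdir -p pics; python3 - <<'E'
from cell import env
import cv2,numpy as np
for n in("top","scene"):
    p,d=env.read_camera(n); cv2.imwrite(f"pics/{n}0.png",p[:,:,::-1]); np.save(f"pics/{n}0.npy",d); 
    m=env.camera_model(n); print(n,m)
o=env.get_obs(); print(o["time_s"],o["tool_pos"],o["tool_rot"],o["grip_width"])
E
```

```text
top {'K': array([[547.88877988,   0.        , 319.47259907],
       [  0.        , 547.88877988, 248.53264403],
       [  0.        ,   0.        ,   1.        ]]), 'rvec': array([ 2.17150417, -2.16573436,  0.1648242 ]), 'tvec': array([-0.01942215,  0.60110508,  1.07263083])}
scene {'K': array([[554.7419293 ,   0.        , 332.27743145],
       [  0.        , 554.7419293 , 239.53221648],
       [  0.        ,   0.        ,   1.        ]]), 'rvec': array([ 2.02822822,  1.66413577, -0.50150791]), 'tvec': array([-0.11415194, -0.45848505,  1.62572563])}
0.1 [0.29174367 0.5802874  0.22156342] [-1.79900805e+02  3.74226388e-03  1.53314689e+02] 0.08694555196163768
```

View pics/top0.png

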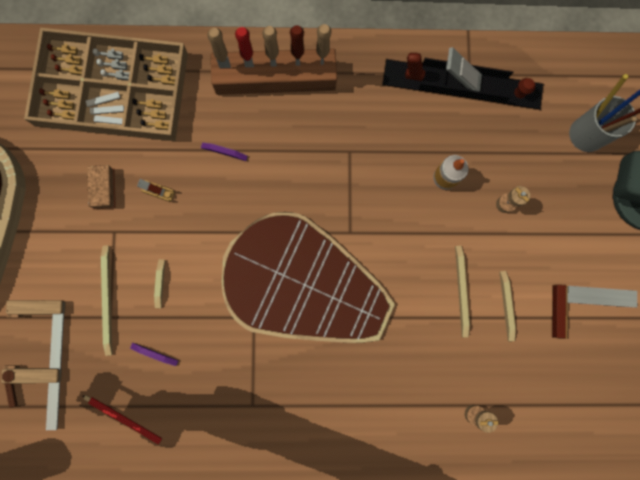

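View pics/scene0.png

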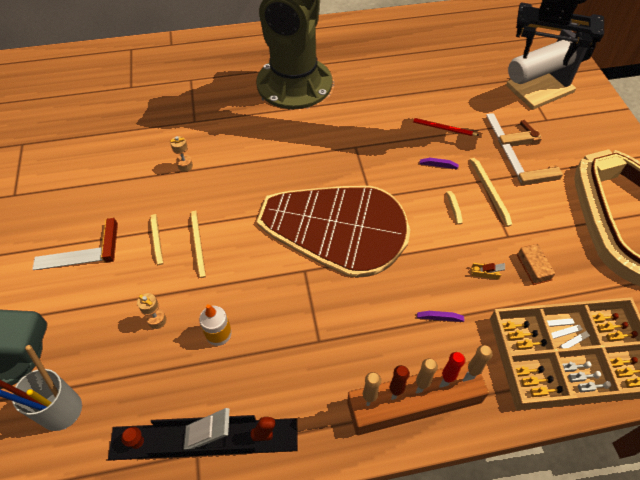

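The top picture shows four pale bars: (107,300) longest, (160,284) shortest, (463,291) second longest and (508,306) second shortest. The purple look-alikes at (224,151) and (155,354) are to be left alone. The plate's marks run from (378,305) at the neck to (283,275) at the tail. I'll measure them all in one go and check in enlarged crops.

```bash
cat > h.py <<'E'
from cell import env
import cv2,numpy as np
def ray(n,uv,z):
    m=env.camera_model(n);R=cv2.Rodrigues(m["rvec"])[0];C=-R.T@m["tvec"]
    uv=np.atleast_2d(np.array(uv,float));d=np.c_[uv,np.ones(len(uv))]@np.linalg.inv(m["K"]).T@R
    return C+d*((z-C[2])/d[:,2])[:,None]
def seg(p,box):
    x0,y0,x1,y1=box
    hsv=cv2.cvtColor(p,cv2.COLOR_RGB2HSV)
    return hsv[y0:y1,x0:x1]
E
python3 - <<'E'
from h import *
p=cv2.imread("pics/top0.png")[:,:,::-1].copy()
# topness: pale = high blue relative
B={"b4":(90,235,125,365),"b1":(147,250,173,315),"b3":(448,235,480,345),"b2":(495,262,525,348)}
for k,(x0,y0,x1,y1) in B.items():
    c=p[y0:y1,x0:x1].astype(int); m=((c[:,:,1]>0.78*c[:,:,0])&(c[:,:,1]>110)).astype(np.uint8)
    n,l,s,_=cv2.connectedComponentsWithStats(m); i=1+s[1:,4].argmax()
    ys,xs=np.where(l==i); uv=np.c_[xs+x0,ys+y0]
    w=ray("top",uv,0.012)[:,:2]
    r=cv2.minAreaRect((w*1000).astype(np.float32)); 
    a=np.cov(w.T);ev,V=np.linalg.eigh(a);v=V[:,1]
    print(k,len(xs),np.round(r[0],1),np.round(r[1],1),"yaw",np.round(np.degrees(np.arctan2(v[1],v[0])),1),"mean",w.mean(0).round(4), "pxmean",uv.mean(0).round(1))
a=cv2.resize(p[205:350,215:405],None,fx=4,fy=4,interpolation=cv2.INTER_CUBIC)
cv2.imwrite("pics/plate.png",a[:,:,::-1])
L=cv2.resize(p[235:365,90:190],None,fx=4,fy=4,interpolation=cv2.INTER_CUBIC)
R=cv2.resize(p[235:365,440:530],None,fx=4,fy=4,interpolation=cv2.INTER_CUBIC)
cv2.imwrite("pics/bars.png",np.hstack([L,R])[:,:,::-1])
E
```

```text
b4 804 [498.1 418.1] [223.3  16.5] yaw -175.7 mean [0.496  0.4179] pxmean [104.5 300.9]
b1 338 [531.5 311.9] [ 16.  100.2] yaw 177.7 mean [0.5305 0.3116] pxmean [157.9 283.8]
b3 662 [ 517.2 -314.6] [188.5  16.9] yaw -177.5 mean [ 0.5166 -0.3149] pxmean [462.6 291.4]
b2 500 [ 487.3 -408.6] [144.8  17.7] yaw -175.6 mean [ 0.4869 -0.4092] pxmean [508.4 305.9]
```

View pics/plate.png

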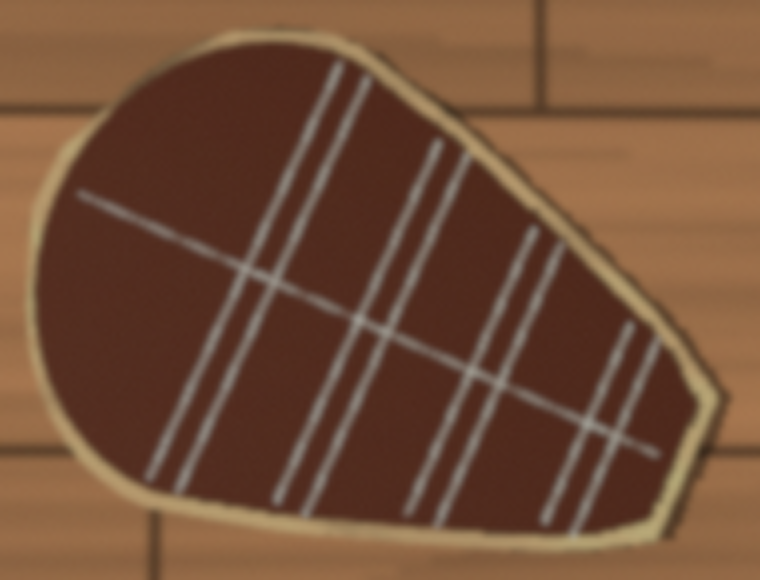

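View pics/bars.png

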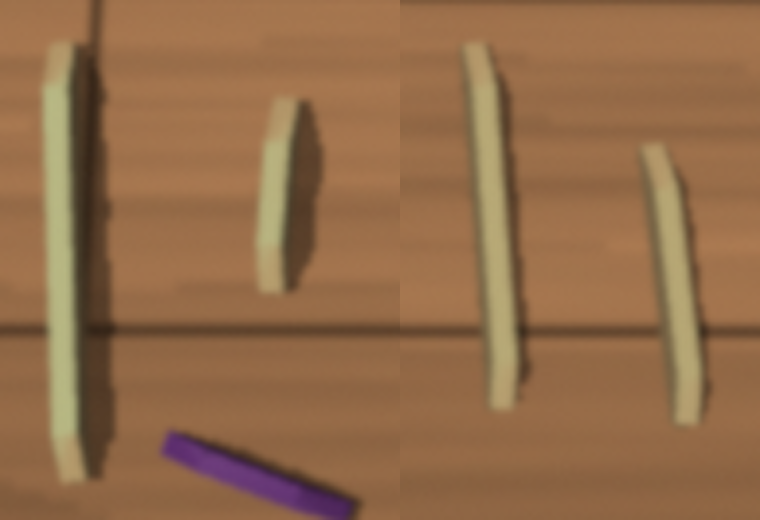

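The crops show the brace tops clearly, and the lengths 223/100/188/145 mm confirm which is which. The eight pencil lines are readable; I'm projecting the endpoints I read off at z = 18 mm.

```bash
python3 - <<'E'
from h import *
def P(l,x0,y0,z=.018): 
    l=(np.array(l,float)+.5)/4-.5+[x0,y0]; return ray("top",l,z)[:,:2]
M={"m1":[(630,325),(658,340),(545,524),(573,535)],"m2":[(535,229),(562,243),(408,516),(437,525)],"m3":[(439,142),(468,154),(277,503),(306,516)],"m4":[(339,65),(368,78),(150,480),(179,492)]}
B={"b4":([(44,82),(72,82),(52,440),(78,436)],90),"b1":([(265,138),(292,138),(257,246),(284,246)],90),"b3":([(72,85),(97,82),(90,365),(117,365)],440),"b2":([(255,190),(280,182),(277,375),(303,372)],440)}
def rep(k,w):
    c=w.mean(0); d=(w[2]+w[3]-w[0]-w[1])/2; print(k,"c",c.round(4),"len",np.linalg.norm(d).round(4),"wid",np.linalg.norm(w[1]-w[0]).round(4),"yaw",(np.degrees(np.arctan2(d[1],d[0]))%180).round(2))
for k,l in M.items(): rep(k,P(l,215,205))
for k,(l,x) in B.items(): rep(k,P(l,x,235))
c=P([(80,193),(657,456)],215,205); d=c[1]-c[0]; print("cl",c.round(4),np.degrees(np.arctan2(d[1],d[0])))
print(env.camera_model("wrist"))
E
```

```text
m1 c [ 0.4732 -0.1115] len 0.1092 wid 0.0162 yaw 156.03
m2 c [ 0.5002 -0.0525] len 0.1587 wid 0.0156 yaw 155.9
m3 c [0.5257 0.0051] len 0.2023 wid 0.0162 yaw 156.05
m4 c [0.5515 0.0631] len 0.233 wid 0.0165 yaw 156.08
b4 c [0.4987 0.4149] len 0.1795 wid 0.0141 yaw 3.95
b1 c [0.5325 0.3093] len 0.0549 wid 0.0137 yaw 177.94
b3 c [ 0.5181 -0.3142] len 0.1447 wid 0.0132 yaw 2.06
b2 c [ 0.4895 -0.409 ] len 0.0962 wid 0.0139 yaw 4.51
cl [[ 0.5939  0.1559]
 [ 0.4603 -0.1395]] -114.33729103473951
{'K': array([[371.64829954,   0.        , 320.14359778],
       [  0.        , 371.64829954, 246.3131288 ],
       [  0.        ,   0.        ,   1.        ]]), 'tool_from_camera': array([[-1.22759189e-03, -9.52311546e-01, -3.05124913e-01,
         8.48594077e-02],
       [ 9.99999237e-01, -1.12745665e-03, -5.04386762e-04,
        -6.68393994e-04],
       [ 1.36318224e-04, -3.05125299e-01,  9.52312204e-01,
        -1.61510105e-01],
       [ 0.00000000e+00,  0.00000000e+00,  0.00000000e+00,
         1.00000000e+00]])}
```

```bash
cat >> h.py <<'E'
def go(x,y,z,yaw):
    "shift from the present pose, in move units"
    o=env.get_obs();p=np.array(o["tool_pos"]);t=np.radians(o["tool_rot"][2])
    d=np.array([x,y,z])-p;c,s=np.cos(t),np.sin(t)
    dy=(o["tool_rot"][2]-yaw+90)%180-90
    print("t",round(o["time_s"],2),"at",p.round(4),np.round(o["tool_rot"],2),"move",np.round(np.array([c*d[0]+s*d[1],s*d[0]-c*d[1],-d[2]])/.04,3),round(dy/10,3),"dist",np.linalg.norm(d).round(3))
def wray(uv,z,o):
    "wrist pixels to the world plane z"
    from scipy.spatial.transform import Rotation as Ro
    m=env.camera_model("wrist");K=m["K"];T=m["tool_from_camera"]
    q=(np.atleast_2d(np.array(uv,float))-K[:2,2])/K[0,0];r=np.linalg.norm(q,axis=1)+1e-9
    d=np.c_[q*(np.sin(r)/r)[:,None],np.cos(r)]
    R=Ro.from_euler("xyz",o["tool_rot"],degrees=True).as_matrix()
    C=R@T[:3,3]+o["tool_pos"];d=d@T[:3,:3].T@R.T
    return C+d*((z-C[2])/d[:,2])[:,None]
def wproj(P,o):
    "world points to wrist pixels"
    from scipy.spatial.transform import Rotation as Ro
    m=env.camera_model("wrist");K=m["K"];T=m["tool_from_camera"]
    R=Ro.from_euler("xyz",o["tool_rot"],degrees=True).as_matrix()
    q=((np.atleast_2d(P)-o["tool_pos"])@R-T[:3,3])@T[:3,:3]
    h=np.linalg.norm(q[:,:2],axis=1)+1e-12;r=np.arctan2(h,q[:,2])*K[0,0]
    return q[:,:2]/h[:,None]*r[:,None]+K[:2,2]
E
python3 -c "
from h import *
go(.5325,.3093,.12,177.94)"
```

```text
t 0.1 at [0.2917 0.5803 0.2216] [-179.9     0.    153.31] move [-8.42  -3.35   2.539] -2.463 dist 0.376
```

>>> drive_tool --moves '[-1.2, -0.5, 0.2, -0.4, 60, -2.6, -1.0, 0.5, -0.9, 60, -4.0, -1.6, 0.9, -1.4, 60, -5.4, -2.1, 1.4, -1.9, 60, -6.7, -2.65, 1.9, -2.46, 60]'

```text
time_s: 0.72
tool_pos: [0.485, 0.3639, 0.1458]
tool_rot: [-180.0, 0.0, 178.1]
force: [0.1, 0.9, 0.2]
grip_width: 0.0609
grasp_force: 0.0
```

```bash
python3 -c "
from h import *
go(.5325,.3093,.10,177.94)"
```

```text
t 0.72 at [0.485  0.3639 0.1458] [-1.8000e+02  1.0000e-02  1.7808e+02] move [-1.233 -1.324  1.145] 0.014 dist 0.086
```

>>> drive_tool --moves '[-0.62, -0.66, 0.6, 0, 60, -1.23, -1.32, 1.14, 0.01, 60, -1.23, -1.32, 1.14, 0.01, 60, -1.23, -1.32, 1.14, 0.01, 60]'

```text
time_s: 1.23
tool_pos: [0.5305, 0.3118, 0.1008]
tool_rot: [180.0, -0.0, 177.8]
force: [-0.7, 0.8, 1.1]
grip_width: 0.0597
grasp_force: 0.0
```

```bash
cat >> h.py <<'E'
def look(name,marks=()):
    o=env.get_obs();p,d=env.read_camera("wrist");p=p[:,:,::-1].copy()
    np.savez(f"pics/{name}.npz",p=p,pos=o["tool_pos"],rot=o["tool_rot"]);cv2.imwrite(f"pics/{name}.png",p)
    print(o["time_s"],o["tool_pos"].round(4),o["tool_rot"].round(2)); return o
def load(name):
    f=np.load(f"pics/{name}.npz"); return f["p"],{"tool_pos":f["pos"],"tool_rot":f["rot"]}
E
python3 -c "
from h import *
o=look('w1'); print(wproj([[.5325,.3093,.018],[.4825,.3103,.006],[.5825,.3083,.006]],o))"
```

```text
1.225 [0.5305 0.3118 0.1008] [ 1.7997e+02 -5.0000e-02  1.7783e+02]
[[317.35917819 258.54685746]
 [315.96275148 184.71862411]
 [318.8705863  313.81714023]]
```

View pics/w1.png

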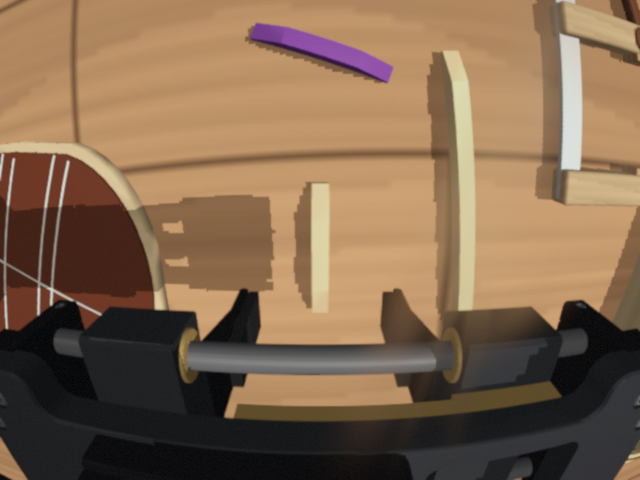

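```bash
python3 -c "
from h import *
p,o=load('w1')
print(wray([[320,258]],.018,o),wray([[320,183],[320,313]],.006,o))
go(.5325,.3093,.10,177.94)"
```

```text
[[0.5321673  0.31115773 0.018     ]] [[0.48140267 0.31314674 0.006     ]
 [0.58181082 0.30920642 0.006     ]]
t 1.27 at [0.5304 0.3127 0.1013] [ 1.7993e+02 -1.0000e-02  1.7791e+02] move [-0.056 -0.082  0.033] -0.003 dist 0.004
```

>>> drive_tool --moves '[0, 0, 0.5, 0, 60, 0, 0, 0.5, 0, 60]'

```text
time_s: 1.52
tool_pos: [0.529, 0.3112, 0.0787]
tool_rot: [-179.9, -0.2, 177.9]
force: [-0.2, 0.2, -0.6]
grip_width: 0.0598
grasp_force: 0.0
```

```bash
python3 -c "
from h import *
go(.5325,.3105,.004,178.2)"
```

```text
t 1.52 at [0.529  0.3112 0.0787] [-179.89   -0.19  177.91] move [-0.088 -0.014  1.869] -0.029 dist 0.075
```

```bash
cat >> h.py <<'E'
import json
def S(): return json.load(open("c.json"))
def did(a,b,c,t):
    "book the last row of a call in the commanded pose"
    x,y,z,w=S();r=np.radians(w);C,s=np.cos(r),np.sin(r)
    json.dump([x+.04*(a*C+b*s),y+.04*(a*s-b*C),z-.04*c,w-10*t],open("c.json","w"))
def to(x,y,z,yaw):
    p=S();o=env.get_obs();t=np.radians(p[3]);d=np.array([x,y,z])-p[:3];c,s=np.cos(t),np.sin(t)
    print("cmd",np.round(p,4),"meas",o["tool_pos"].round(4),o["tool_rot"].round(1),"move",np.round(np.array([c*d[0]+s*d[1],s*d[0]-c*d[1],-d[2]])/.04,3),round(((p[3]-yaw+90)%180-90)/10,3),"mm",np.linalg.norm(d).round(3)*1000)
E
python3 -c "
from h import *
json.dump([.292,.581,.223,153.31],open('c.json','w'))
did(-6.7,-2.65,1.9,-2.46);did(-1.23,-1.32,1.14,.01);did(0,0,.5,0)
to(.5327,.3103,.004,178.1)"
```

```text
cmd [5.3110e-01 3.1140e-01 8.1400e-02 1.7781e+02] meas [0.529  0.3112 0.0787] [-179.9   -0.2  177.9] move [-0.042 -0.025  1.935] -0.029 mm 77.0
```

>>> drive_tool --moves '[-0.04, -0.03, 1.0, 0, 60, -0.04, -0.03, 1.6, 0, 60, -0.04, -0.03, 1.9, 0, 60, -0.04, -0.03, 1.9, 0, 60]'

```text
time_s: 2.02
tool_pos: [0.5321, 0.3099, 0.0044]
tool_rot: [-180.0, -0.1, 177.8]
force: [-0.4, 0.0, 0.3]
grip_width: 0.06
grasp_force: 0.0
```

>>> drive_tool --moves '[0, 0, 0, 0, 10, 0, 0, 0, 0, 5, 0, 0, 0, 0, 0, 0, 0, 0, 0, 0, 0, 0, 0, 0, 0]' --squeeze 15

```text
time_s: 2.65
tool_pos: [0.5326, 0.3099, 0.0051]
tool_rot: [180.0, 0.0, 177.8]
force: [0.1, -0.0, -0.2]
grip_width: 0.0184
grasp_force: 0.0
```

>>> drive_tool --moves '[0, 0, 0, 0, 0, 0, 0, 0, 0, 0, 0, 0, 0, 0, 0]'

```text
time_s: 3.02
tool_pos: [0.5326, 0.3099, 0.005]
tool_rot: [180.0, 0.0, 177.8]
force: [-0.0, 0.2, -0.2]
grip_width: 0.0119
grasp_force: 15.0
```

```bash
python3 -c "
from h import *
did(-.04,-.03,1.9,0)
to(.4732,-.1115,.085,156.0)"
```

```text
cmd [5.3260e-01 3.1010e-01 5.4000e-03 1.7781e+02] meas [0.5326 0.3099 0.005 ] [180.    0.  177.8] move [  1.082 -10.589  -1.99 ] 2.181 mm 433.0
```

>>> drive_tool --moves '[0, 0, -1.0, 0, 0, 0.1, -0.8, -1.9, 0.1, 0, 0.3, -2.2, -2, 0.5, 0, 0.4, -3.6, -2, 0.9, 0, 0.5, -5.0, -2, 1.3, 0]'

```text
time_s: 3.65
tool_pos: [0.5048, 0.1091, 0.0853]
tool_rot: [180.0, 0.0, 164.7]
force: [0.3, 0.2, -0.9]
grip_width: 0.012
grasp_force: 15.0
```

```bash
python3 -c "
from h import *
did(.5,-5,-2,1.3)
to(.4732,-.1115,.085,156.0)"
```

```text
cmd [5.0500e-01 1.1100e-01 8.5400e-02 1.6481e+02] meas [0.5048 0.1091 0.0853] [180.    0.  164.7] move [-0.69  -5.577  0.01 ] 0.881 mm 225.0
```

>>> drive_tool --moves '[-0.17, -1.4, 0, 0.22, 0, -0.35, -2.8, 0, 0.45, 0, -0.52, -4.2, 0, 0.66, 0, -0.69, -5.58, 0, 0.88, 0, -0.69, -5.58, 0, 0.88, 0]'

```text
time_s: 4.28
tool_pos: [0.4721, -0.1169, 0.0853]
tool_rot: [-179.9, 0.1, 155.5]
force: [-0.1, 1.2, -0.6]
grip_width: 0.0121
grasp_force: 15.0
```

>>> drive_tool --moves '[0, 0, 0.3, 0, 0, 0, 0, 0.3, 0, 0, 0, 0, 0.3, 0, 0, 0, 0, 0.3, 0, 0]'

```text
time_s: 4.78
tool_pos: [0.4735, -0.1112, 0.073]
tool_rot: [180.0, 0.0, 156.1]
force: [0.2, 0.1, -0.2]
grip_width: 0.0119
grasp_force: 15.0
```

```bash
python3 -c "
from h import *
did(-.69,-5.58,0,.88);did(0,0,.3,0)
to(.4732,-.1115,.022,156.0)
o=look('w2'); print(wproj([[.4732,-.1115,.018],[.4732,-.1115,.068]],o))
p,_=load('w2'); a=cv2.resize(p[130:330,190:450],None,fx=3,fy=3,interpolation=cv2.INTER_CUBIC);cv2.imwrite('pics/w2c.png',a)"
```

```text
cmd [ 4.7320e-01 -1.1160e-01  7.3400e-02  1.5601e+02] meas [ 0.4735 -0.1112  0.073 ] [180.    0.  156.1] move [0.    0.003 1.285] 0.001 mm 51.0
4.775 [ 0.4735 -0.1112  0.073 ] [1.7999e+02 1.0000e-02 1.5610e+02]
[[320.69218368 269.75984233]
 [320.82793237 306.08242375]]
```

View pics/w2c.png

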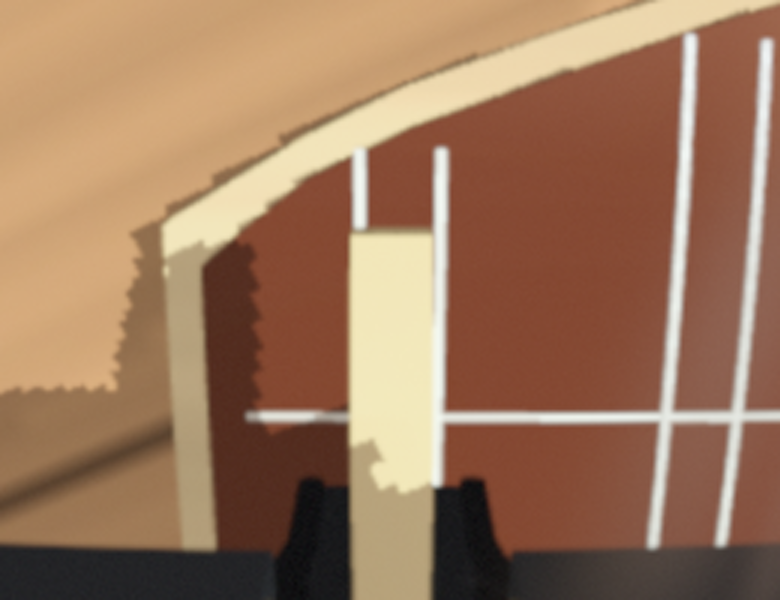

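```bash
python3 -c "
from h import *
_,o=load('w2')
f=lambda l:(np.array(l,float)+.5)/3-.5+[190,130]
a=wray(f([(361,150),(441,150),(439,416),(250,416),(740,417)]),.018,o)[:,:2]
b=wray(f([(350,232),(433,232)]),.0744,o)[:,:2]
t=np.radians(o['tool_rot'][2]);R=np.array([[np.cos(t),np.sin(t)],[np.sin(t),-np.cos(t)]])
print('lines, tool axes mm'); print(((a-o['tool_pos'][:2])@R.T*1000).round(1)); print(((b-o['tool_pos'][:2])@R.T*1000).round(1))"
```

```text
lines, tool axes mm
[[ 56.4  -6.6]
 [ 56.4   9. ]
 [  1.    9.1]
 [  1.  -30.4]
 [  0.2  74.3]]
[[51.7 -6.8]
 [51.7  5.4]]
```

>>> drive_tool --moves '[-0.02, 0.04, 0.6, 0, 0, -0.02, 0.04, 1.0, 0, 0, -0.02, 0.04, 1.2, 0, 0, -0.02, 0.04, 1.24, 0, 0, -0.02, 0.04, 1.24, 0, 0]'

```text
time_s: 5.45
tool_pos: [0.4749, -0.1108, 0.0237]
tool_rot: [180.0, 0.0, 156.0]
force: [0.0, -0.3, 0.6]
grip_width: 0.0118
grasp_force: 15.0
```

```bash
python3 -c "
from h import *
did(-.02,.04,1.24,0)
o=look('w3'); print(env.get_obs()['force'])
p,_=load('w3'); a=cv2.resize(p[130:330,190:450],None,fx=3,fy=3,interpolation=cv2.INTER_CUBIC);cv2.imwrite('pics/w3c.png',a)"
```

```text
5.45 [ 0.4749 -0.1108  0.0237] [1.7999e+02 4.0000e-02 1.5600e+02]
[ 0.48609773  0.0985872  -0.3267101 ]
```

View pics/w3c.png

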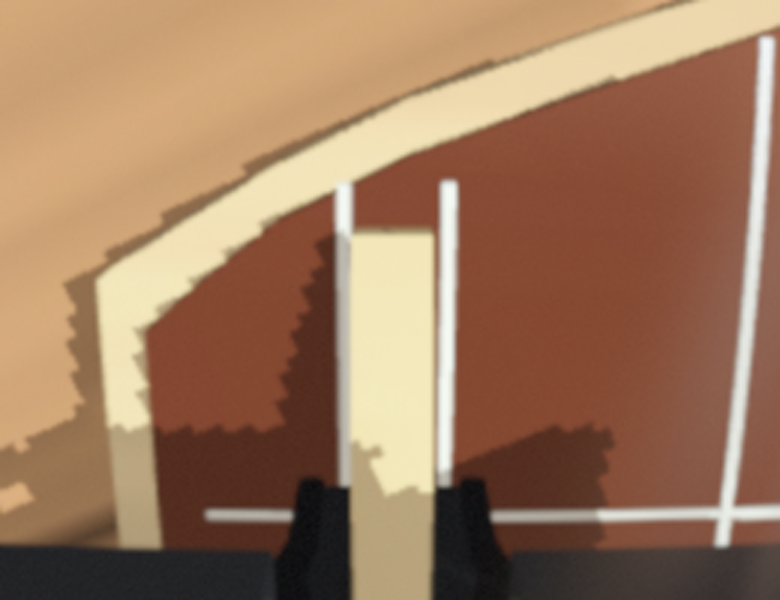

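```bash
cat >> h.py <<'E'
def rel(name,line,top,foot,ck=(190,130),k=3):
    "line end + brace end (crop pixels) in tool axes, mm; foot = height of the brace foot"
    _,o=load(name);f=lambda l:(np.array(l,float)+.5)/k-.5+np.array(ck)
    c=S();o["tool_pos"]=np.array(c[:3]);o["tool_rot"]=np.array([180,0,c[3]])
    t=np.radians(c[3]);R=np.array([[np.cos(t),np.sin(t)],[np.sin(t),-np.cos(t)]])
    for l,z in((line,.018),(top,foot+.006)): print(((wray(f(l),z,o)[:,:2]-c[:2])@R.T*1000).round(1).tolist())
E
python3 -c "
from h import *
rel('w3',[(344,182),(448,182),(341,480),(443,480),(210,515),(740,514)],[(351,231),(434,231)],.0185)"
```

```text
[[58.0, -7.9], [58.0, 7.9], [8.8, -9.1], [8.8, 7.7], [2.2, -31.3], [1.5, 59.4]]
[[51.7, -6.7], [51.7, 5.6]]
```

The wrist view shows brace 1 centred between its lines (344 and 448, brace 351–434) and within 0.5 mm lengthwise. Releasing it now.

>>> drive_tool --moves '[0, 0, 0, 0, 30, 0, 0, 0, 0, 30, 0, 0, 0, 0, 30, 0, 0, 0, 0, 30]'

```text
time_s: 6.0
tool_pos: [0.4746, -0.1107, 0.0234]
tool_rot: [180.0, 0.0, 156.0]
force: [-0.1, -0.5, -0.1]
grip_width: 0.0294
grasp_force: 0.0
```

>>> drive_tool --moves '[0, 0, -0.6, 0, 30, 0, 0, -1.6, 0, 30, 0, 0, -2.2, 0, 30, 0, 0, -2.2, 0, 30]'

```text
time_s: 6.5
tool_pos: [0.4762, -0.1109, 0.1133]
tool_rot: [179.9, 0.2, 156.0]
force: [-0.3, -0.9, -0.8]
grip_width: 0.0299
grasp_force: 0.0
```

```bash
python3 -c "
from h import *
did(0,0,-2.2,0)
to(.4895,-.409,.1,184.3)"
```

```text
cmd [ 4.7450e-01 -1.1050e-01  1.1180e-01  1.5601e+02] meas [ 0.4762 -0.1109  0.1133] [179.9   0.2 156. ] move [-3.376 -6.666  0.295] -2.829 mm 299.0
```

>>> drive_tool --moves '[-0.7, -1.4, 0, -0.6, 40, -1.4, -2.8, 0.1, -1.2, 50, -2.1, -4.1, 0.2, -1.8, 50, -2.8, -5.4, 0.3, -2.3, 50, -3.38, -6.67, 0.3, -2.83, 50]'

```text
time_s: 7.12
tool_pos: [0.489, -0.4105, 0.0971]
tool_rot: [179.9, -0.1, -175.5]
force: [0.8, 0.4, 0.2]
grip_width: 0.0498
grasp_force: 0.0
```

>>> drive_tool --moves '[0, 0, 0.3, 0, 50, 0, 0, 0.3, 0, 50, 0, 0, 0.3, 0, 50, 0, 0, 0.3, 0, 50]'

```text
time_s: 7.62
tool_pos: [0.4905, -0.408, 0.0877]
tool_rot: [180.0, 0.0, -175.6]
force: [0.1, -0.6, -0.0]
grip_width: 0.0499
grasp_force: 0.0
```

```bash
python3 -c "
from h import *
did(-3.38,-6.67,.3,-2.83);did(0,0,.3,0)
to(.4895,-.409,.005,184.3)
print(env.get_obs()['qpos'].round(1))
o=look('w4'); p,_=load('w4'); u=wproj([[.4895,-.409,.018],[.4172,-.4144,.006],[.5618,-.4036,.006]],o); print(u)
p=p.astype(int); m=((p[:,:,1]>.82*p[:,:,2])&(p[:,:,1]>150)).astype(np.uint8)
n,l,s,_=cv2.connectedComponentsWithStats(m); i=l[int(u[0,1])-15,int(u[0,0])]; print(i,s[i])
y,x=np.where(l==i)
for r in range(s[i][1]+2,s[i][1]+s[i][3]-2,15): q=x[y==r]; print(r,q.min(),q.max(),end='; ')
"
```

```text
cmd [ 4.8960e-01 -4.0920e-01  8.7800e-02  1.8431e+02] meas [ 0.4905 -0.408   0.0877] [ 180.     0.  -175.6] move [2.00e-03 5.00e-03 2.07e+00] 0.001 mm 83.0
[ 13.8  24.2  29.8  94.9 -13.2  64.4 141.6]
7.625 [ 0.4905 -0.408   0.0877] [ 1.7998e+02  5.0000e-02 -1.7557e+02]
[[319.43488779 260.66853646]
 [319.60106713 148.69357053]
 [319.3803918  343.60350938]]
1 [ 312  145   21  197 3865]
147 312 331; 162 313 332; 177 313 332; 192 312 332; 207 313 332; 222 313 332; 237 313 332; 252 313 332; 267 313 332; 282 314 332; 297 314 332; 312 314 332; 327 314 331;
```

>>> drive_tool --moves '[0.03, 0.04, 1.0, 0, 50, 0.03, 0.04, 1.7, 0, 50, 0.03, 0.04, 2.06, 0, 50, 0.03, 0.04, 2.06, 0, 30, 0.03, 0.04, 2.06, 0, 10]'

```text
time_s: 8.3
tool_pos: [0.4891, -0.4087, 0.0063]
tool_rot: [-179.9, 0.1, -175.7]
force: [0.2, -0.2, 0.3]
grip_width: 0.0374
grasp_force: 0.0
```

>>> drive_tool --moves '[0, 0, 0, 0, 0, 0, 0, 0, 0, 0, 0, 0, 0, 0, 0, 0, 0, 0, 0, 0, 0, 0, 0, 0, 0]'

```text
time_s: 8.93
tool_pos: [0.4886, -0.4081, 0.0055]
tool_rot: [-180.0, 0.0, -175.7]
force: [-0.6, -0.1, 3.9]
grip_width: 0.0118
grasp_force: 15.0
```

```bash
python3 -c "
from h import *
did(.03,.04,2.06,0)
to(.502,-.0515,.085,156.0)"
```

```text
cmd [ 4.8830e-01 -4.0770e-01  5.4000e-03  1.8431e+02] meas [ 0.4886 -0.4081  0.0055] [-180.     0.  -175.7] move [-1.012  8.854 -1.99 ] 2.831 mm 365.0
```

>>> drive_tool --moves '[0, 0, -1.0, 0, 0, -0.1, 0.8, -1.9, 0.1, 0, -0.25, 2.2, -2, 0.7, 0, -0.4, 3.6, -2, 1.2, 0, -0.55, 5.0, -2, 1.7, 0]'

```text
time_s: 9.55
tool_pos: [0.495, -0.205, 0.0848]
tool_rot: [180.0, 0.0, 167.1]
force: [0.7, 0.9, -0.2]
grip_width: 0.0119
grasp_force: 15.0
```

```bash
python3 -c "
from h import *
did(-.55,5,-2,1.7)
to(.5015,-.0515,.065,156.0)"
```

```text
cmd [ 4.9520e-01 -2.0660e-01  8.5400e-02  1.6731e+02] meas [ 0.495  -0.205   0.0848] [180.    0.  167.1] move [0.698 3.818 0.51 ] 1.131 mm 157.0
```

>>> drive_tool --moves '[0.2, 1.2, 0, 0.35, 0, 0.45, 2.4, 0, 0.7, 0, 0.65, 3.5, 0.2, 1.0, 0, 0.7, 3.82, 0.6, 1.13, 0, 0.7, 3.82, 0.9, 1.13, 0]'

```text
time_s: 10.18
tool_pos: [0.5011, -0.0503, 0.0481]
tool_rot: [-180.0, -0.0, 156.2]
force: [-0.2, -0.6, -0.1]
grip_width: 0.0117
grasp_force: 15.0
```

>>> drive_tool --moves '[0, 0, 0.1, 0, 0, 0, 0, 0.1, 0, 0, 0, 0, 0.1, 0, 0, 0, 0, 0.1, 0, 0]'

```text
time_s: 10.68
tool_pos: [0.5018, -0.0521, 0.0454]
tool_rot: [180.0, 0.0, 156.0]
force: [0.1, 0.6, 0.0]
grip_width: 0.0118
grasp_force: 15.0
```

```bash
python3 -c "
from h import *
did(.7,3.82,.9,1.13);did(0,0,.1,0)
to(.5015,-.0515,.0234,156.0)
o=look('w5')
p,_=load('w5'); a=cv2.resize(p[80:330,190:450],None,fx=2.4,fy=2.4,interpolation=cv2.INTER_CUBIC);cv2.imwrite('pics/w5c.png',a)"
```

```text
cmd [ 5.0140e-01 -5.1400e-02  4.5400e-02  1.5601e+02] meas [ 0.5018 -0.0521  0.0454] [180.   0. 156.] move [-0.003 -0.002  0.55 ] 0.001 mm 22.0
10.675 [ 0.5018 -0.0521  0.0454] [1.7998e+02 5.0000e-02 1.5597e+02]
```

View pics/w5c.png

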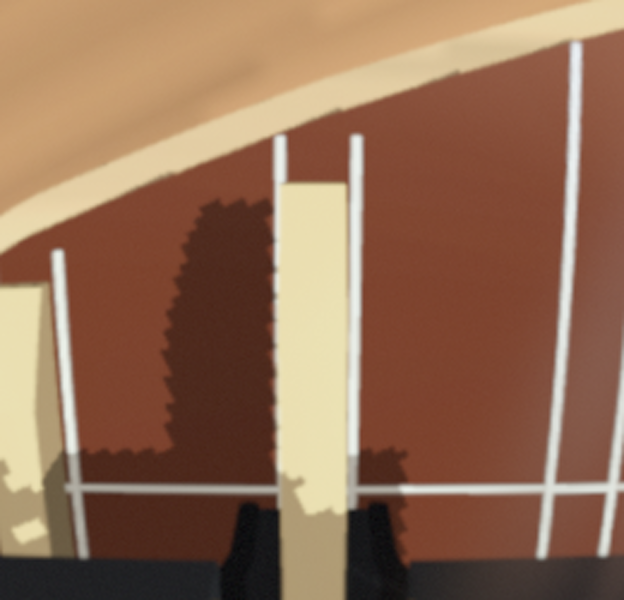

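```bash
python3 -c "
from h import *
rel('w5',[(280,135),(357,135),(353,480),(70,489),(615,489)],[(281,184),(348,184)],.040,(190,80),2.4)"
```

```text
[[82.4, -7.6], [82.4, 8.5], [5.0, 8.4], [2.3, -58.3], [1.8, 71.7]]
[[73.9, -6.4], [73.9, 5.6]]
```

>>> drive_tool --moves '[0.02, 0.02, 0.3, 0, 0, 0.02, 0.02, 0.5, 0, 0, 0.02, 0.02, 0.54, 0, 0, 0.02, 0.02, 0.54, 0, 0]'

```text
time_s: 11.22
tool_pos: [0.5004, -0.0503, 0.0232]
tool_rot: [-180.0, -0.1, 156.0]
force: [-1.3, 0.9, 4.3]
grip_width: 0.0123
grasp_force: 15.0
```

>>> drive_tool --moves '[0, 0, 0, 0, 30, 0, 0, 0, 0, 30, 0, 0, 0, 0, 30, 0, 0, 0, 0, 30]'

```text
time_s: 11.72
tool_pos: [0.501, -0.0506, 0.0233]
tool_rot: [180.0, -0.0, 156.0]
force: [-0.4, -0.3, -1.1]
grip_width: 0.0296
grasp_force: 0.0
```

>>> drive_tool --moves '[0, 0, -0.6, 0, 30, 0, 0, -1.6, 0, 30, 0, 0, -2.2, 0, 30, 0, 0, -2.2, 0, 30]'

```text
time_s: 12.22
tool_pos: [0.5027, -0.0506, 0.1133]
tool_rot: [179.9, 0.2, 156.0]
force: [0.3, -0.4, -0.0]
grip_width: 0.03
grasp_force: 0.0
```

```bash
python3 -c "
from h import *
did(.02,.02,.54,0);did(0,0,-2.2,0)
to(.5165,-.3135,.1,182.1)"
```

```text
cmd [ 5.0100e-01 -5.0300e-02  1.1180e-01  1.5601e+02] meas [ 0.5027 -0.0506  0.1133] [179.9   0.2 156. ] move [-3.029 -5.853  0.295] -2.609 mm 264.0
```

>>> drive_tool --moves '[-0.6, -1.2, 0, -0.6, 40, -1.2, -2.4, 0.1, -1.1, 50, -1.9, -3.6, 0.2, -1.7, 50, -2.5, -4.8, 0.3, -2.2, 50, -3.03, -5.85, 0.3, -2.61, 50]'

```text
time_s: 12.85
tool_pos: [0.5154, -0.3152, 0.0973]
tool_rot: [180.0, -0.2, -177.8]
force: [0.4, -0.3, 0.5]
grip_width: 0.0498
grasp_force: 0.0
```

>>> drive_tool --moves '[0, 0, 0.3, 0, 50, 0, 0, 0.3, 0, 50, 0, 0, 0.3, 0, 50, 0, 0, 0.3, 0, 50]'

```text
time_s: 13.35
tool_pos: [0.5173, -0.3123, 0.0876]
tool_rot: [180.0, 0.0, -177.8]
force: [-0.8, -0.3, -0.0]
grip_width: 0.05
grasp_force: 0.0
```

```bash
cat >> h.py <<'E'
def bar(name,x,y,yaw,L):
    o=look(name);c=S();o["tool_pos"]=np.array(c[:3]);o["tool_rot"]=np.array([180,0,c[3]]);p=load(name)[0].astype(int)
    t=np.radians(yaw);e=np.array([np.cos(t),np.sin(t),0])*L/2
    u=wproj([[x,y,.018],np.array([x,y,.006])+e,np.array([x,y,.006])-e],o);print(u.round(1).tolist())
    m=((p[:,:,1]>.82*p[:,:,2])&(p[:,:,1]>150)).astype(np.uint8)
    l=cv2.connectedComponentsWithStats(m)[1];i=l[int(u[0,1])-15,int(u[0,0])];ys,xs=np.where(l==i)
    print(i,"rows",ys.min(),ys.max())
    for r in range(ys.min()+2,ys.max()-1,25): q=xs[ys==r]; print(r,q.min(),q.max(),end="; ")
E
python3 -c "
from h import *
did(-3.03,-5.85,.3,-2.61);did(0,0,.3,0)
to(.5165,-.3135,.0054,182.1)
bar('w6',.5165,-.3135,182.1,.19)"
```

```text
cmd [ 5.1660e-01 -3.1340e-01  8.7800e-02  1.8211e+02] meas [ 0.5173 -0.3123  0.0876] [ 180.     0.  -177.8] move [ 3.00e-03 -2.00e-03  2.06e+00] 0.001 mm 82.0
13.35 [ 0.5173 -0.3123  0.0876] [ 1.7997e+02  4.0000e-02 -1.7778e+02]
[[320.7, 262.0], [320.6, 115.9], [320.8, 367.8]]
1 rows 116 344
118 309 328; 143 309 329; 168 309 329; 193 309 329; 218 310 329; 243 310 329; 268 311 329; 293 311 329; 318 311 329;
```

>>> drive_tool --moves '[0, -0.01, 1.0, 0, 50, 0, -0.01, 1.7, 0, 50, 0, -0.01, 2.06, 0, 50, 0, -0.01, 2.06, 0, 30, 0, -0.01, 2.06, 0, 10]'

```text
time_s: 14.02
tool_pos: [0.5176, -0.3145, 0.0063]
tool_rot: [-179.9, 0.1, -177.9]
force: [0.6, -0.2, 0.4]
grip_width: 0.0373
grasp_force: 0.0
```

>>> drive_tool --moves '[0, 0, 0, 0, 0, 0, 0, 0, 0, 0, 0, 0, 0, 0, 0, 0, 0, 0, 0, 0, 0, 0, 0, 0, 0]'

```text
time_s: 14.65
tool_pos: [0.517, -0.3141, 0.0055]
tool_rot: [-180.0, 0.0, -177.9]
force: [-0.4, 0.3, 5.3]
grip_width: 0.0118
grasp_force: 15.0
```

```bash
python3 -c "
from h import *
did(0,-.01,2.06,0)
to(.5275,.0068,.085,156.0)"
```

```text
cmd [ 5.1660e-01 -3.1380e-01  5.4000e-03  1.8211e+02] meas [ 0.517  -0.3141  0.0055] [-180.     0.  -177.9] move [-0.567  8.    -1.99 ] 2.611 mm 331.0
```

>>> drive_tool --moves '[0, 0, -1.0, 0, 0, -0.05, 0.8, -1.9, 0.1, 0, -0.2, 2.2, -2, 0.7, 0, -0.3, 3.6, -2, 1.2, 0, -0.4, 5.0, -2, 1.7, 0]'

```text
time_s: 15.28
tool_pos: [0.5251, -0.1118, 0.0849]
tool_rot: [180.0, 0.0, 164.9]
force: [0.0, 0.2, 0.1]
grip_width: 0.0119
grasp_force: 15.0
```

```bash
python3 -c "
from h import *
did(-.4,5,-2,1.7)
to(.5275,.0068,.0454,156.0)"
```

```text
cmd [ 5.2520e-01 -1.1340e-01  8.5400e-02  1.6511e+02] meas [ 0.5251 -0.1118  0.0849] [180.    0.  164.9] move [0.717 2.917 1.   ] 0.911 mm 127.0
```

>>> drive_tool --moves '[0.3, 1.2, 0, 0.35, 0, 0.55, 2.3, 0, 0.7, 0, 0.72, 2.92, 0.2, 0.91, 0, 0.72, 2.92, 0.6, 0.91, 0, 0.72, 2.92, 0.9, 0.91, 0]'

```text
time_s: 15.9
tool_pos: [0.5267, 0.0052, 0.0476]
tool_rot: [-179.9, -0.0, 156.0]
force: [0.3, 0.3, 0.2]
grip_width: 0.0118
grasp_force: 15.0
```

>>> drive_tool --moves '[0, 0, 0.1, 0, 0, 0, 0, 0.1, 0, 0, 0, 0, 0.1, 0, 0, 0, 0, 0.1, 0, 0]'

```text
time_s: 16.4
tool_pos: [0.5278, 0.0065, 0.0454]
tool_rot: [180.0, 0.0, 156.0]
force: [0.2, 0.1, -0.3]
grip_width: 0.0116
grasp_force: 15.0
```

```bash
python3 -c "
from h import *
did(.72,2.92,.9,.91);did(0,0,.1,0)
to(.5275,.0068,.0234,156.0)
o=look('w7')
p,_=load('w7'); a=cv2.resize(p[60:310,190:450],None,fx=2.4,fy=2.4,interpolation=cv2.INTER_CUBIC);cv2.imwrite('pics/w7c.png',a)"
```

```text
cmd [5.2740e-01 6.9000e-03 4.5400e-02 1.5601e+02] meas [0.5278 0.0065 0.0454] [180.   0. 156.] move [-0.003 -0.002  0.55 ] 0.001 mm 22.0
16.4 [0.5278 0.0065 0.0454] [1.7997e+02 4.0000e-02 1.5600e+02]
```

View pics/w7c.png

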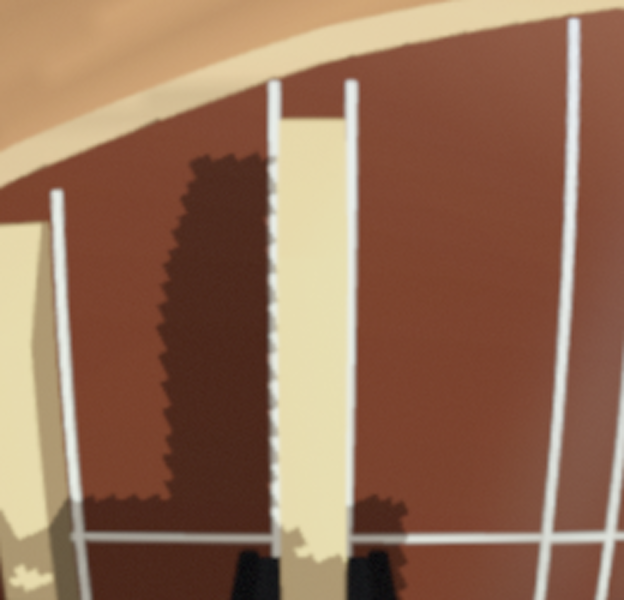

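```bash
python3 -c "
from h import *
rel('w7',[(274,81),(351.5,81),(274,530),(351,530),(75,537),(615,538)],[(279,119),(346,119)],.040,(190,60),2.4)"
```

```text
[[104.1, -8.7], [104.1, 7.3], [4.5, -9.7], [4.5, 8.0], [2.3, -57.1], [1.5, 71.8]]
[[94.4, -6.7], [94.4, 5.2]]
```

>>> drive_tool --moves '[0.06, 0, 0.3, 0, 0, 0.06, 0, 0.5, 0, 0, 0.06, 0, 0.54, 0, 0, 0.06, 0, 0.54, 0, 0]'

```text
time_s: 16.95
tool_pos: [0.5246, 0.0079, 0.0232]
tool_rot: [-180.0, -0.1, 156.0]
force: [-3.1, 0.8, 4.2]
grip_width: 0.0118
grasp_force: 15.0
```

>>> drive_tool --moves '[0, 0, 0, 0, 30, 0, 0, 0, 0, 30, 0, 0, 0, 0, 30, 0, 0, 0, 0, 30]'

```text
time_s: 17.45
tool_pos: [0.5252, 0.0076, 0.0233]
tool_rot: [-180.0, 0.0, 156.0]
force: [-0.5, 0.1, -0.7]
grip_width: 0.0292
grasp_force: 0.0
```

>>> drive_tool --moves '[0, 0, -0.6, 0, 30, 0, 0, -1.6, 0, 30, 0, 0, -2.2, 0, 30, 0, 0, -2.2, 0, 30]'

```text
time_s: 17.95
tool_pos: [0.5269, 0.0078, 0.1133]
tool_rot: [179.8, 0.2, 156.0]
force: [-0.4, -0.4, 0.0]
grip_width: 0.0296
grasp_force: 0.0
```

```bash
python3 -c "
from h import *
did(.06,0,.54,0);did(0,0,-2.2,0)
to(.498,.4155,.1,184.0)"
```

```text
cmd [5.2520e-01 7.9000e-03 1.1180e-01 1.5601e+02] meas [0.5269 0.0078 0.1133] [179.8   0.2 156. ] move [4.765 9.033 0.295] -2.799 mm 409.0
```

>>> drive_tool --moves '[0.6, 1.2, 0, -0.3, 40, 1.2, 2.4, 0, -0.8, 50, 1.9, 3.6, 0.1, -1.2, 50, 2.5, 4.8, 0.2, -1.6, 50, 3.1, 6.0, 0.3, -2.0, 50]'

```text
time_s: 18.58
tool_pos: [0.5085, 0.2786, 0.0977]
tool_rot: [-179.9, -0.1, 176.1]
force: [0.6, 0.2, 0.0]
grip_width: 0.0498
grasp_force: 0.0
```

```bash
python3 -c "
from h import *
did(3.1,6,.3,-2.0)
to(.498,.4155,.0878,184.0)"
```

```text
cmd [5.0950e-01 2.7760e-01 9.9800e-02 1.7601e+02] meas [0.5085 0.2786 0.0977] [-1.799e+02 -1.000e-01  1.761e+02] move [0.527 3.419 0.3  ] -0.799 mm 139.0
```

>>> drive_tool --moves '[0.2, 1.2, 0, -0.3, 50, 0.4, 2.4, 0.1, -0.6, 50, 0.53, 3.2, 0.3, -0.8, 50, 0.53, 3.42, 0.3, -0.8, 50, 0.53, 3.42, 0.3, -0.8, 50]'

```text
time_s: 19.2
tool_pos: [0.498, 0.4142, 0.0865]
tool_rot: [-179.9, -0.0, -176.0]
force: [0.2, -0.8, 0.1]
grip_width: 0.0503
grasp_force: 0.0
```

>>> drive_tool --moves '[0, 0, 0, 0, 50, 0, 0, 0, 0, 50]'

```text
time_s: 19.45
tool_pos: [0.4988, 0.4137, 0.0878]
tool_rot: [-180.0, 0.0, -176.1]
force: [-0.5, -0.1, 0.7]
grip_width: 0.0499
grasp_force: 0.0
```

```bash
python3 -c "
from h import *
did(.53,3.42,.3,-.8)
to(.498,.4155,.0054,184.0)
bar('w8',.498,.4155,184.0,.224)"
```

```text
cmd [4.9790e-01 4.1550e-01 8.7800e-02 1.8401e+02] meas [0.4988 0.4137 0.0878] [-180.     0.  -176.1] move [-3.00e-03 -1.00e-03  2.06e+00] 0.001 mm 82.0
19.45 [0.4988 0.4137 0.0878] [-1.7999e+02  4.0000e-02 -1.7613e+02]
[[320.8, 262.3], [320.6, 90.4], [320.8, 384.3]]
4 rows 89 344
91 315 334; 116 315 335; 141 315 335; 166 315 335; 191 316 335; 216 316 335; 241 316 335; 266 317 335; 291 317 335; 316 317 335; 341 317 334;
```

>>> drive_tool --moves '[0, 0.07, 1.0, 0, 50, 0, 0.07, 1.7, 0, 50, 0, 0.07, 2.06, 0, 50, 0, 0.07, 2.06, 0, 30, 0, 0.07, 2.06, 0, 10]'

```text
time_s: 20.12
tool_pos: [0.4987, 0.4186, 0.0064]
tool_rot: [179.9, 0.1, -176.0]
force: [0.5, -0.2, -0.7]
grip_width: 0.037
grasp_force: 0.0
```

>>> drive_tool --moves '[0, 0, 0, 0, 0, 0, 0, 0, 0, 0, 0, 0, 0, 0, 0, 0, 0, 0, 0, 0, 0, 0, 0, 0, 0]'

```text
time_s: 20.75
tool_pos: [0.498, 0.4184, 0.0056]
tool_rot: [180.0, 0.0, -176.0]
force: [-0.5, -0.5, 4.8]
grip_width: 0.0117
grasp_force: 15.0
```

```bash
python3 -c "
from h import *
did(0,.07,2.06,0)
to(.552,.0645,.085,156.0)"
```

```text
cmd [4.9770e-01 4.1830e-01 5.4000e-03 1.8401e+02] meas [0.498  0.4184 0.0056] [ 180.    0. -176.] move [-0.736 -8.919 -1.99 ] 2.801 mm 367.0
```

>>> drive_tool --moves '[0, 0, -1.0, 0, 0, -0.05, -0.8, -1.9, 0.1, 0, -0.2, -2.2, -2, 0.7, 0, -0.3, -3.6, -2, 1.2, 0, -0.4, -5.0, -2, 1.7, 0]'

```text
time_s: 21.38
tool_pos: [0.5276, 0.2179, 0.0848]
tool_rot: [180.0, 0.0, 166.9]
force: [0.9, 0.5, 0.8]
grip_width: 0.012
grasp_force: 15.0
```

```bash
python3 -c "
from h import *
did(-.4,-5,-2,1.7)
to(.552,.0645,.0454,156.0)"
```

```text
cmd [5.2760e-01 2.1990e-01 8.5400e-02 1.6701e+02] meas [0.5276 0.2179 0.0848] [180.    0.  166.9] move [-1.467 -3.649  1.   ] 1.101 mm 162.0
```

>>> drive_tool --moves '[-0.45, -1.2, 0, 0.35, 0, -0.9, -2.4, 0, 0.7, 0, -1.4, -3.4, 0.1, 1.0, 0, -1.47, -3.65, 0.6, 1.1, 0, -1.47, -3.65, 0.9, 1.1, 0]'

```text
time_s: 22.0
tool_pos: [0.5514, 0.0629, 0.0478]
tool_rot: [-179.9, -0.1, 155.9]
force: [-0.2, 0.2, 0.1]
grip_width: 0.0118
grasp_force: 15.0
```

>>> drive_tool --moves '[0, 0, 0.1, 0, 0, 0, 0, 0.1, 0, 0, 0, 0, 0.1, 0, 0, 0, 0, 0.1, 0, 0]'

```text
time_s: 22.5
tool_pos: [0.5525, 0.0647, 0.0455]
tool_rot: [180.0, 0.0, 156.1]
force: [0.3, -0.6, 0.1]
grip_width: 0.0117
grasp_force: 15.0
```

```bash
python3 -c "
from h import *
did(-1.47,-3.65,.9,1.1);did(0,0,.1,0)
to(.552,.0645,.0234,156.0)
o=look('w9')
p,_=load('w9'); a=cv2.resize(p[50:300,190:450],None,fx=2.4,fy=2.4,interpolation=cv2.INTER_CUBIC);cv2.imwrite('pics/w9c.png',a)"
```

```text
cmd [5.5210e-01 6.4500e-02 4.5400e-02 1.5601e+02] meas [0.5525 0.0647 0.0455] [180.    0.  156.1] move [ 0.003 -0.     0.55 ] 0.001 mm 22.0
22.5 [0.5525 0.0647 0.0455] [1.7995e+02 5.0000e-02 1.5606e+02]
```

View pics/w9c.png

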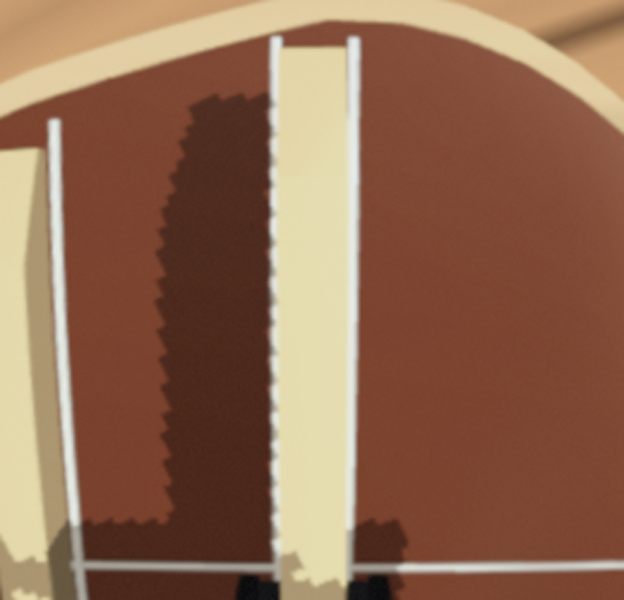

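```bash
python3 -c "
from h import *
rel('w9',[(276,38),(354,38),(275,560),(351,550),(75,565),(615,566)],[(280,48),(348,48)],.040,(190,50),2.4)"
```

```text
[[118.6, -8.3], [118.6, 7.8], [3.0, -9.5], [5.5, 7.9], [1.3, -57.2], [0.5, 71.9]]
[[111.7, -6.5], [111.7, 5.5]]
```

>>> drive_tool --moves '[0.03, 0, 0.3, 0, 0, 0.03, 0, 0.5, 0, 0, 0.03, 0, 0.54, 0, 0, 0.03, 0, 0.54, 0, 0]'

```text
time_s: 23.05
tool_pos: [0.5504, 0.0648, 0.0232]
tool_rot: [-180.0, -0.1, 156.0]
force: [-1.9, -0.3, 4.7]
grip_width: 0.0118
grasp_force: 15.0
```

>>> drive_tool --moves '[0, 0, 0, 0, 30, 0, 0, 0, 0, 30, 0, 0, 0, 0, 30, 0, 0, 0, 0, 30]'

```text
time_s: 23.55
tool_pos: [0.551, 0.0647, 0.0233]
tool_rot: [-180.0, 0.0, 156.0]
force: [-0.1, 0.1, -0.7]
grip_width: 0.0293
grasp_force: 0.0
```

>>> drive_tool --moves '[0, 0, -0.6, 0, 30, 0, 0, -1.6, 0, 30, 0, 0, -2.6, 0, 30, 0, 0, -3.6, 0, 30, 0, 0, -4, 0, 30]'

```text
time_s: 24.18
tool_pos: [0.5523, 0.0648, 0.1859]
tool_rot: [179.8, 0.2, 156.0]
force: [0.2, -0.1, -0.1]
grip_width: 0.03
grasp_force: 0.0
```

>>> drive_tool --moves '[0.3, 1.2, 0, 0, 30, 0.6, 2.4, 0, 0, 30, 0.9, 3.6, 0, 0, 30, 1.2, 4.8, 0, 0, 30, 1.5, 6, 0, 0, 30]'

```text
time_s: 24.8
tool_pos: [0.5935, 0.3097, 0.182]
tool_rot: [-179.9, -0.1, 156.0]
force: [1.0, 0.9, 0.2]
grip_width: 0.0299
grasp_force: 0.0
```

>>> drive_tool --moves '[0.1, 0.6, 0, 0, 30, 0.1, 0.6, 0, 0, 30, 0.1, 0.6, 0, 0, 30, 0.1, 0.6, 0, 0, 30]'

```text
time_s: 25.3
tool_pos: [0.6002, 0.3297, 0.1835]
tool_rot: [-180.0, 0.0, 155.9]
force: [-0.2, 0.0, 0.0]
grip_width: 0.0299
grasp_force: 0.0
```

```bash
python3 -c "
from h import *
p,d=env.read_camera('top'); a=cv2.resize(p[205:350,215:405],None,fx=4,fy=4,interpolation=cv2.INTER_CUBIC);cv2.imwrite('pics/end.png',a[:,:,::-1])"
```

```text
(no output)
```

View pics/end.png

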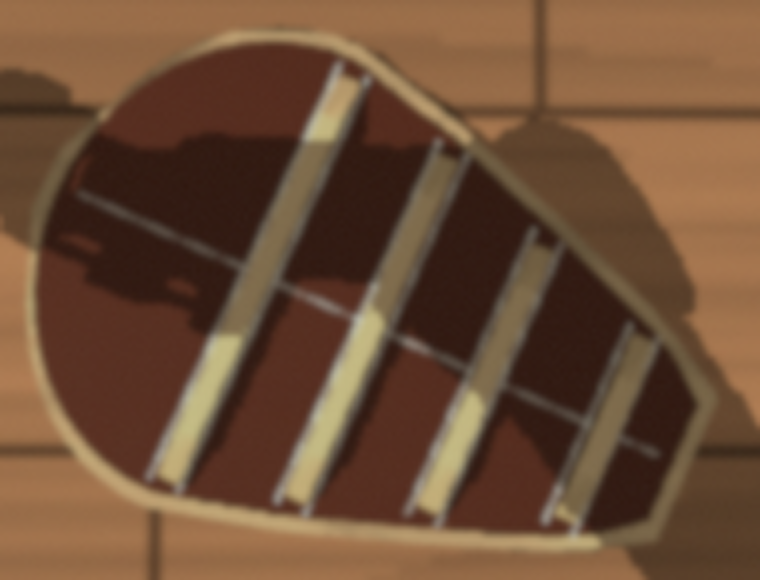

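All four braces lie between their lines (middles about (260,280), (370,325), (482,380) and (605,430) in the crop), centred and upright, with the arm clear. Handing in.

```bash
python3 -c "
from cell import env
print(env.sign_off())"
```

```text
the job is handed in; nothing more can be done
None
```

The job is handed in at about 25 s: all four braces lie flat on their marks, shortest at the neck to longest at the tail, within about 1 mm of the tick where measured, and the arm is clear.

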